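# Cock the empty lane's sprung pusher for restocking

### The job

The empty one of the two sushi pack lanes is to be restocked: draw its sprung pusher fully back by the post, ease it onto its hair-trigger catch and let go, so that it stays hooked there. Do not let it snap forward at any time, and leave the stocked lane and its pack as they are.

Things in the scene. Friction and masses are not known exactly. Their poses are not given: they have to be found in the camera images.
- empty_pusher (a joint): Empty lane's black pusher, distance drawn back (m). 0: front stop, where the spring holds it at first; 0.139: rear stop. Spring 2.2 N at 0 to 5 N at 0.139. Near the rear its pin lifts a steel catch (under 1 N more), which drops at 0.130; let forward gently from 0.132 or beyond it stays hooked at 0.130. The catch's tail (26 x 24 mm, 36 mm high, 125 mm behind the hooked post) frees it at a light press.
- empty_post (a point): Top centre of the upright round aluminium post on the empty lane's pusher, 108 mm above the counter; 14 mm across, top 50 mm free, 12 mm behind the black paddle (90 mm wide, top 57 mm up). Moves with the pusher. x: along the lane to its front (away from the robot; draw back along -x), y: across to the left, z: up. Fixed lane tray 300 x 124 mm, walls 32 mm high. The two lanes stand side by side.
- stocked_pusher (a joint): The like pusher of the other, stocked lane, its spring pressing on the pack there: distance drawn back (m), about 0.073 at the start. A bystander.
- pack: The sushi pack in the stocked lane: black tray with clear lid and six rolls, 76 mm along the lane, 100 mm across, 46 mm high, 0.2 kg. Origin: centre of its underside; z up. A bystander.

How it is judged:
By the outcome, as a careful person would: the job done as asked, in the order asked, and still so for the second after the job is handed in, with the robot touching nothing.
It also fails if it takes over 35 s, if anything falls off the work surface, if the arm or the gripper's body presses on something with over 40 N, if the wrist force passes 120 N, or if a joint passes its speed limit or range.

### The arm

A 6-joint arm with a two-finger parallel gripper is mounted at the origin on the work surface. World frame = base frame: x ahead of the robot, y to its left, z up, the work surface at z = 0. Lengths are in m, angles in rad, forces in N, time in s.
With the tool pointing down it reaches from about 0.25 to 0.725 m from the base axis. Payload 4 kg.
Tool frame: the origin (TCP) lies between the finger pads; the fingertips stand 11 mm ahead of it and the grasp point (between the pads) lies 8 mm behind it (bot.tip_extent is the distance from the TCP to the fingertips, in m); z points along the fingers, y is the line along which they close (so a half turn about z gives the same grasp; the last joint's range is limited). The gripper opens to 85 mm and grips with 20 to 120 N. Pads are 22 mm wide; open, the fingers measure 114 mm over their backs; the gripper's body (76 mm by 85 mm) begins 54 mm behind the grasp point. The pads swing forward as they close: fully open they stand 13 mm farther back than shut.
Start: joints at [-1.308, 0.241, 0.005, 1.335, 0, 1.571], TCP at [0.13, -0.483, 0.242] pointing down, gripper open.
Joint ranges: [-2.72, 2.72], [-1.05, 1.87], [-1.09, 1.28], [-1.99, 2.15], [-1.42, 1.44], [-3.14, 3.14]. Speed limits (rad/s): [2.79, 2.79, 3.14, 3.14, 3.14, 3.14].

### API

Orientations are given as a unit quaternion [x, y, z, w].
In Python, from workcell import bot gives the robot as it stands. The module is installed in compiled form; this text tells all that it offers.
- The arm moves only by the tool drive_tool, never from a script. Its argument "rows" is a list of rows, each an object of numbers: "dx", "dy", "dz": the shift along the tool's x, y, z in units of 50 mm (1.0 is 50 mm); "wx", "wy", "wz": the turn, a rotation vector about the tool's x, y, z in units of 5 degrees (1.0 is 5 degrees); "hand": the finger opening in mm, from 0 to 85.4. A call has 1 to 20 rows; each row is the pose to reach, as a shift and turn from the pose commanded when the call began, along the tool's axes at that moment; what a row does not reach only later rows make up. A row lasts 1/10 s, in which the tool goes at most 50 mm and 8.59 degrees, less where a joint would pass 70% of its speed; a pose out of reach is approached as far as the arm can. A call with a gripper value outside its range is refused whole. The fingers move at their own pace and stop on an object; the grip force is fixed at half the most. Time passes only in rows, so rows that repeat a pose let the fingers close. It gives the time, the measured TCP pose, the force, the opening and the grip force at its end, in the units of the state.
- bot.get_obs(): the state, without advancing time (a new reading comes with each control period).
- bot.camera(name): name is "side" or "top" or "wrist"; returns the picture (420x560x3 uint8, red, green, blue); there is no depth.
- bot.get_calibration(name): a dict with "vfov" (degrees; the focal length in pixels is half the picture's height over the tangent of half this angle, whatever the lens; pixels are square), "cx", "cy" (the principal point, pixels), "origin" and "rotation" of the camera in the world; the wrist camera has in their place "mount" (4x4, takes a point from camera to tool coordinates, whose origin is the TCP and whose axes are the flange's). Camera axes: x right, y up, looking along -z (the intrinsics and any distortion apply to the point x, -y, -z); pixel columns grow to the right and rows downward; lengths in m; the calibration is good to about 2 mm. The wrist camera is an equidistant fisheye: a pixel r from the principal point sees the ray r / f radians off the axis. A picture is of the moment at which its call begins: read the wrist's pose just before it. get_calibration takes no time and is no camera call.
- bot.job_done(): hands the job in; it is judged then, once.
Trained networks look in the newest picture that a camera, given by its name, has taken for a name from the list of things; names that differ only in an ending like _2 or _b are one class to them, and where a whole thing is asked for, a point or a joint stands for the part that bears it (a point fixed in the world has none). Each returns a list of dicts, best first, with "score" (0 to 1); they miss things now and then, are a little off and sometimes report something else, mostly with a low value. They report only what shows in the picture. A call takes as long as a camera call.
- bot.look_for(camera, thing): "extent" ([centre column, centre row, width, height] in pixels, round what is visible of it).
- bot.outline_of(camera, thing): "region" (420x560 bool, what is visible of it) and "extent" ([centre column, centre row, width, height] in pixels, round what is visible of it).
The state is a dict: "clock": time; "joint_pos": joint angles; "joint_vel": joint speeds; "tau": joint torques, N m; "eef_pos": TCP position; "tool_rot": TCP orientation; "ft_force": force on the tool from outside, world axes, zero at the start; "ft_torque": the same for the moment, N m; "grip_width": finger opening in m; "grasp_force": force on a finger pad.
Only numpy, scipy, OpenCV 4.12 (cv2) and the standard library are available. Lean on these libraries where they do the work, as an engineer would, in place of code of your own. Each camera call takes 0.05 s, during which the arm holds its last target. There are 200 camera calls.

## Working session

There is one attempt and no reset: what is moved stays moved. The work goes in short steps, Python scripts to look and compute and a tool call to move; the robot and the scene stay as the last step left them, time stands still between calls to the robot, and variables do not carry over. Pictures are saved under pics/ and viewed, at most 10 in all, crops included, and the job is handed in when it is done.

Besides the shell and the picture viewer there is one more tool, called as name([rows], argument=value, ...), one row to a line, values as JSON. drive_tool: Moves the arm, as the interface text tells. Its arguments: {"type":"object","properties":{"rows":{"type":"array","items":{"type":"object","properties":{"dx":{"type":"number"},"dy":{"type":"number"},"dz":{"type":"number"},"wx":{"type":"number"},"wy":{"type":"number"},"wz":{"type":"number"},"hand":{"type":"number"}}}}},"required":["rows"]}

```bash
mkdir -p pics; cat > h.py <<'E'
import numpy as np, cv2
from scipy.spatial.transform import Rotation as R
from workcell import bot
def cam_pose(n,obs=None):
    c=bot.get_calibration(n)
    if n!='wrist': return c,np.array(c['origin']),np.array(c['rotation'])
    M=np.array(c['mount']); T=R.from_quat(obs['tool_rot']).as_matrix()
    return c,T@M[:3,3]+np.array(obs['eef_pos']),T@M[:3,:3]
def ray(n,u,v,obs=None):
    c,o,Rm=cam_pose(n,obs); f=210/np.tan(np.radians(c['vfov'])/2)
    a,b=(u-c['cx']),(v-c['cy'])
    if n=='wrist':
        r=np.hypot(a,b); t=r/f; d=np.array([a/r*np.sin(t),-b/r*np.sin(t),-np.cos(t)]) if r>0 else np.array([0,0,-1.])
    else: d=np.array([a/f,-b/f,-1])
    return o,Rm@d
def atz(n,u,v,z,obs=None):
    o,d=ray(n,u,v,obs); return o+d*(z-o[2])/d[2]
def tri(rs):
    A=0;B=0
    for o,d in rs:
        d=d/np.linalg.norm(d);P=np.eye(3)-np.outer(d,d);A=A+P;B=B+P@o
    return np.linalg.solve(A,B)
E
python3 - <<'E'
from h import *
for n in('top','side'):
    im=bot.camera(n); cv2.imwrite(f'pics/{n}0.png',im[:,:,::-1])
    c=bot.get_calibration(n);print(n,c)
    for t in('empty_post','empty_pusher','pack'):
        print(t,[(round(d['score'],2),np.round(d['extent'],1)) for d in bot.look_for(n,t)])
o=bot.get_obs();print(o)
E
```

```text
top {'vfov': 45.79262178031355, 'cx': 284.3724148956372, 'cy': 211.3230384685266, 'origin': array([0.53088134, 0.02078496, 0.81610728]), 'rotation': array([-0.0486865 ,  0.05437372,  0.70540495, -0.70503686])}
empty_post [(0.61, array([401.5, 218.1,  59.2,  47.9]))]
empty_pusher [(0.41, array([176.7, 227.5,  61. ,  48.2]))]
pack [(0.76, array([176.8, 224.3,  65.4,  47.5]))]
side {'vfov': 49.30077025094316, 'cx': 285.53193563167173, 'cy': 206.02389788500918, 'origin': array([ 0.37373039, -0.41445701,  0.48384477]), 'rotation': array([ 0.43450418, -0.11348145, -0.23669083,  0.86157155])}
empty_post [(0.73, array([381.4, 325.9,  77.8,  81.5]))]
empty_pusher [(0.82, array([382.5, 326.6,  81.8,  85.6]))]
pack [(0.65, array([240.3, 190.6,  54.3,  53.4]))]
{'clock': 0.4, 'joint_pos': array([-1.30798628e+00,  2.40771220e-01,  4.83720863e-03,  1.33519409e+00,
       -1.30725081e-05,  1.57081207e+00]), 'joint_vel': array([ 3.55822331e-04, -9.26192116e-04,  8.96681190e-04, -9.29656743e-05,
        1.12091813e-03,  1.42837515e-04]), 'tau': array([ 5.61034381e-05, -3.71780241e+01,  2.52330923e+01,  5.33341241e-03,
        1.28476941e-06, -1.24250408e-05]), 'eef_pos': array([ 0.12987422, -0.4827598 ,  0.24215861]), 'tool_rot': array([ 9.91379793e-01,  1.31019379e-01, -2.82167829e-05, -1.63599333e-04]), 'ft_force': array([-0.06671486, -1.0095509 , -0.04075039]), 'ft_torque': array([0.08554464, 0.00962566, 0.01460716]), 'grasp_force': 0.0, 'grip_width': 0.08522492939825262}
```

Camera rotation is a quaternion; fix that and view both pictures.

```bash
sed -i "s/np.array(c\['rotation'\])/R.from_quat(c['rotation']).as_matrix()/" h.py; sed -n 1,12p h.py | grep quat
```

```text
if n!='wrist': return c,np.array(c['origin']),R.from_quat(c['rotation']).as_matrix()
    M=np.array(c['mount']); T=R.from_quat(obs['tool_rot']).as_matrix()
```

View pics/top0.png

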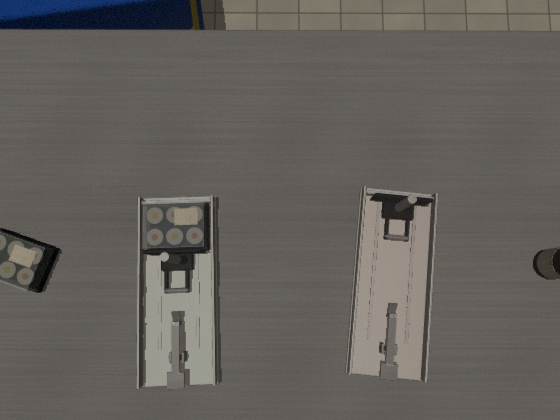

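View pics/side0.png

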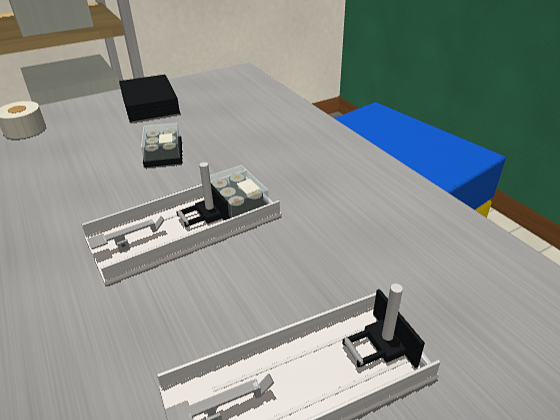

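The empty lane is the right-hand one: its post top is at about (413,200) in the top view and (397,288) in the side view. Its tray corners in the top view are (364,188), (436,195), (349,374) and (427,381), with the catch tail at (390,372).

```bash
python3 - <<'E'
from h import *
print('top z.108',atz('top',413,200,.108),'side',atz('side',397,288,.108))
print('tri',tri([ray('top',413,200),ray('side',397,288)]))
c=[atz('top',u,v,.032) for u,v in((364,188),(436,195),(349,374),(427,381))]
for p in c:print(p.round(4))
for a,b in((0,2),(1,3)):
    d=c[a]-c[b];print(np.linalg.norm(d),np.degrees(np.arctan2(d[1],d[0])))
print('tail',atz('top',390,373,.036))
M=R.from_quat(bot.get_obs()['tool_rot']).as_matrix();print(M)
print(bot.get_calibration('wrist'))
E
```

```text
top z.108 [ 0.65149548 -0.17117134  0.108     ] side [ 0.65495593 -0.17150751  0.108     ]
tri [ 0.6525869  -0.17174144  0.10913045]
[ 0.684  -0.1136  0.032 ]
[ 0.6726 -0.2291  0.032 ]
[ 0.3958 -0.0837  0.032 ]
[ 0.3852 -0.2023  0.032 ]
0.289744122928756 -5.923565906734212
0.2886214748192752 -5.330534021160478
tail [ 0.39777835 -0.14543047  0.036     ]
[[ 9.65667843e-01  2.59779921e-01 -9.88164627e-05]
 [ 2.59779940e-01 -9.65667791e-01  3.16984254e-04]
 [-1.30777307e-05 -3.31772036e-04 -9.99999945e-01]]
{'vfov': 65.70646984690485, 'cx': 274.6500564716758, 'cy': 207.24022354135448, 'mount': array([[ 6.95239425e-05,  9.53145840e-01,  3.02511161e-01,
         7.73508354e-02],
       [ 9.99999996e-01, -8.17484675e-05,  2.77486275e-05,
        -7.74119307e-04],
       [ 5.11783127e-05,  3.02511158e-01, -9.53145842e-01,
        -1.30534878e-01],
       [ 0.00000000e+00,  0.00000000e+00,  0.00000000e+00,
         1.00000000e+00]])}
```

drive_tool([
  {"dx": 2, "dy": -0.56, "dz": 0.1, "wz": -1.5, "hand": 36},
  {"dx": 11.71, "dy": -3.3, "dz": 0.84, "wz": -13.86, "hand": 36},
  {"dx": 11.71, "dy": -3.3, "dz": 0.84, "wz": -13.86, "hand": 36},
  {"dx": 11.71, "dy": -3.3, "dz": 0.84, "wz": -13.86, "hand": 36},
  {"dx": 11.71, "dy": -3.3, "dz": 0.84, "wz": -13.86, "hand": 36},
  {"dx": 11.71, "dy": -3.3, "dz": 0.84, "wz": -13.86, "hand": 36},
  {"dx": 11.71, "dy": -3.3, "dz": 0.84, "wz": -13.86, "hand": 36},
  {"dx": 11.71, "dy": -3.3, "dz": 0.84, "wz": -13.86, "hand": 36},
  {"dx": 11.71, "dy": -3.3, "dz": 0.84, "wz": -13.86, "hand": 36},
  {"dx": 11.71, "dy": -3.3, "dz": 0.84, "wz": -13.86, "hand": 36},
  {"dx": 11.71, "dy": -3.3, "dz": 0.84, "wz": -13.86, "hand": 36},
  {"dx": 11.71, "dy": -3.3, "dz": 0.84, "wz": -13.86, "hand": 36},
  {"dx": 11.71, "dy": -3.3, "dz": 0.84, "wz": -13.86, "hand": 36},
  {"dx": 11.71, "dy": -3.3, "dz": 0.84, "wz": -13.86, "hand": 36},
  {"dx": 11.71, "dy": -3.3, "dz": 0.84, "wz": -13.86, "hand": 36},
  {"dx": 11.71, "dy": -3.3, "dz": 0.84, "wz": -13.86, "hand": 36},
])

```text
invalid input at $.rows[0]: expected keys dx, dy, dz, wx, wy, wz, hand
```

```bash
python3 - <<'E'
from h import *
o=bot.get_obs(); im=bot.camera('wrist'); cv2.imwrite('pics/w1.png',im[:,:,::-1])
M=R.from_quat(o['tool_rot']).as_matrix();print(o['eef_pos'],M.round(3),o['grip_width'],o['ft_force'])
E
```

```text
[ 0.12987422 -0.4827598   0.24215861] [[ 0.966  0.26  -0.   ]
 [ 0.26  -0.966  0.   ]
 [-0.    -0.    -1.   ]] 0.08522492939825262 [-0.06671486 -1.0095509  -0.04075039]
```

View pics/w1.png

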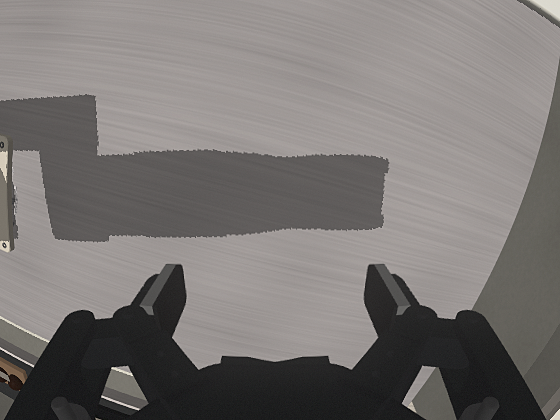

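The move was refused because every row needs all seven keys, so the picture shows only the gripper at the start pose. I'll resend it with full rows.

drive_tool([
  {"dx": 2, "dy": -0.56, "dz": 0.1, "wx": 0, "wy": 0, "wz": -1.5, "hand": 36},
  {"dx": 11.71, "dy": -3.3, "dz": 0.84, "wx": 0, "wy": 0, "wz": -13.86, "hand": 36},
  {"dx": 11.71, "dy": -3.3, "dz": 0.84, "wx": 0, "wy": 0, "wz": -13.86, "hand": 36},
  {"dx": 11.71, "dy": -3.3, "dz": 0.84, "wx": 0, "wy": 0, "wz": -13.86, "hand": 36},
  {"dx": 11.71, "dy": -3.3, "dz": 0.84, "wx": 0, "wy": 0, "wz": -13.86, "hand": 36},
  {"dx": 11.71, "dy": -3.3, "dz": 0.84, "wx": 0, "wy": 0, "wz": -13.86, "hand": 36},
  {"dx": 11.71, "dy": -3.3, "dz": 0.84, "wx": 0, "wy": 0, "wz": -13.86, "hand": 36},
  {"dx": 11.71, "dy": -3.3, "dz": 0.84, "wx": 0, "wy": 0, "wz": -13.86, "hand": 36},
  {"dx": 11.71, "dy": -3.3, "dz": 0.84, "wx": 0, "wy": 0, "wz": -13.86, "hand": 36},
  {"dx": 11.71, "dy": -3.3, "dz": 0.84, "wx": 0, "wy": 0, "wz": -13.86, "hand": 36},
  {"dx": 11.71, "dy": -3.3, "dz": 0.84, "wx": 0, "wy": 0, "wz": -13.86, "hand": 36},
  {"dx": 11.71, "dy": -3.3, "dz": 0.84, "wx": 0, "wy": 0, "wz": -13.86, "hand": 36},
  {"dx": 11.71, "dy": -3.3, "dz": 0.84, "wx": 0, "wy": 0, "wz": -13.86, "hand": 36},
  {"dx": 11.71, "dy": -3.3, "dz": 0.84, "wx": 0, "wy": 0, "wz": -13.86, "hand": 36},
  {"dx": 11.71, "dy": -3.3, "dz": 0.84, "wx": 0, "wy": 0, "wz": -13.86, "hand": 36},
  {"dx": 11.71, "dy": -3.3, "dz": 0.84, "wx": 0, "wy": 0, "wz": -13.86, "hand": 36},
  {"dx": 11.71, "dy": -3.3, "dz": 0.84, "wx": 0, "wy": 0, "wz": -13.86, "hand": 36},
])

```text
clock: 2.15
eef_pos: [0.6514, -0.1729, 0.2013]
tool_rot: [0.742, 0.671, 0.0, 0.0]
ft_force: [-0.5, 0.9, 0.3]
grip_width: 0.0357
grasp_force: 0.0
```

```bash
python3 - <<'E'
from h import *
o=bot.get_obs(); im=bot.camera('wrist'); cv2.imwrite('pics/w2.png',im[:,:,::-1])
M=R.from_quat(o['tool_rot']).as_matrix();print(o['clock'],o['eef_pos'],M.round(3),o['grip_width'],o['ft_force'])
E
```

```text
2.15 [ 0.65141176 -0.17285635  0.20131719] [[ 0.101  0.995  0.001]
 [ 0.995 -0.101 -0.   ]
 [-0.     0.001 -1.   ]] 0.03566089650450126 [-0.5379767   0.94338771  0.32347876]
```

View pics/w2.png

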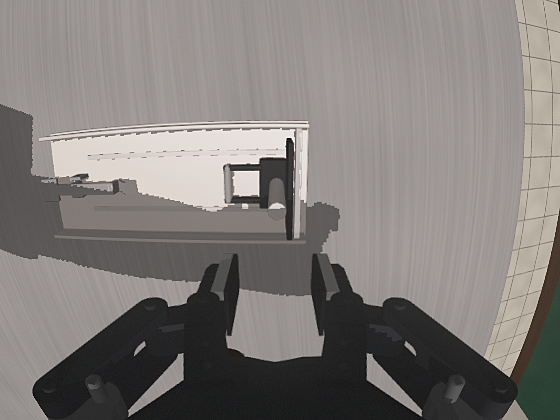

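The post top shows at about (276,212). It is centred between the pads (columns 238 and 314), and the lane runs level in the picture.

```bash
python3 - <<'E'
from h import *
o=bot.get_obs()
M=R.from_quat(o['tool_rot']).as_matrix()
p=atz('wrist',276,212,.108,o);print(p, M.T@(p-o['eef_pos']))
# lane direction from wall edges
for a,b in(((56,237),(300,241)),):
    q=[atz('wrist',*x,.032,o) for x in(a,b)];d=q[1]-q[0];print(np.linalg.norm(d),np.degrees(np.arctan2(d[1],d[0])))
E
```

```text
[ 0.65264987 -0.16935818  0.108     ] [0.00345578 0.00065385 0.09330908]
0.2856468568964513 -5.466716726660272
```

drive_tool([
  {"dx": 0.05, "dy": 0.02, "dz": 0.6, "wx": 0, "wy": 0, "wz": 0, "hand": 36},
  {"dx": 0.05, "dy": 0.02, "dz": 1.2, "wx": 0, "wy": 0, "wz": 0, "hand": 36},
  {"dx": 0.05, "dy": 0.02, "dz": 1.7, "wx": 0, "wy": 0, "wz": 0, "hand": 36},
  {"dx": 0.05, "dy": 0.02, "dz": 2.1, "wx": 0, "wy": 0, "wz": 0, "hand": 36},
  {"dx": 0.05, "dy": 0.02, "dz": 2.42, "wx": 0, "wy": 0, "wz": 0, "hand": 36},
  {"dx": 0.05, "dy": 0.02, "dz": 2.42, "wx": 0, "wy": 0, "wz": 0, "hand": 36},
  {"dx": 0.05, "dy": 0.02, "dz": 2.42, "wx": 0, "wy": 0, "wz": 0, "hand": 36},
])

```text
clock: 2.9
eef_pos: [0.6534, -0.1696, 0.0799]
tool_rot: [0.741, 0.671, 0.0, 0.0]
ft_force: [0.3, 0.7, 0.3]
grip_width: 0.0358
grasp_force: 0.0
```

```bash
python3 - <<'E'
from h import *
o=bot.get_obs(); im=bot.camera('side'); cv2.imwrite('pics/s3.png',cv2.resize(im[200:400,280:530,::-1],None,fx=3,fy=3))
print(o['eef_pos'],o['ft_force'])
E
```

```text
[ 0.65337111 -0.1696009   0.07991633] [0.30352701 0.69607065 0.28075853]
```

View pics/s3.png

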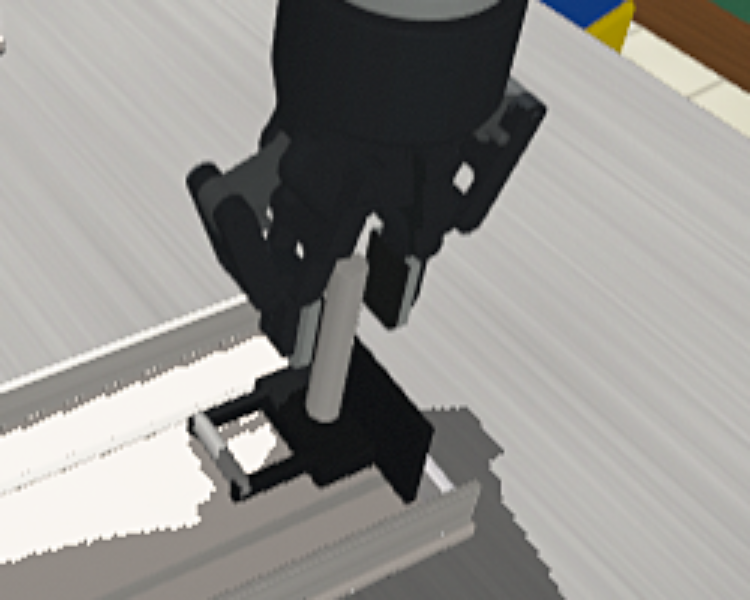

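The post stands between the two pads, with the paddle clear below the fingertips. I'll draw back slowly until it makes contact.

drive_tool([
  {"dx": -0.02, "dy": -0.08, "dz": 0, "wx": 0, "wy": 0, "wz": 0, "hand": 36},
  {"dx": -0.02, "dy": -0.16, "dz": 0, "wx": 0, "wy": 0, "wz": 0, "hand": 36},
  {"dx": -0.02, "dy": -0.2, "dz": 0, "wx": 0, "wy": 0, "wz": 0, "hand": 36},
  {"dx": -0.02, "dy": -0.24, "dz": 0, "wx": 0, "wy": 0, "wz": 0, "hand": 36},
  {"dx": -0.02, "dy": -0.28, "dz": 0, "wx": 0, "wy": 0, "wz": 0, "hand": 36},
  {"dx": -0.02, "dy": -0.32, "dz": 0, "wx": 0, "wy": 0, "wz": 0, "hand": 36},
  {"dx": -0.02, "dy": -0.34, "dz": 0, "wx": 0, "wy": 0, "wz": 0, "hand": 36},
  {"dx": -0.02, "dy": -0.34, "dz": 0, "wx": 0, "wy": 0, "wz": 0, "hand": 36},
])

```text
clock: 3.75
eef_pos: [0.6371, -0.1684, 0.0799]
tool_rot: [0.741, 0.671, 0.0, 0.001]
ft_force: [2.5, 0.6, 2.3]
grip_width: 0.0359
grasp_force: 1.2
```

drive_tool([
  {"dx": 0, "dy": -0.06, "dz": 0, "wx": 0, "wy": 0, "wz": 0, "hand": 36},
  {"dx": 0, "dy": -0.15, "dz": 0, "wx": 0, "wy": 0, "wz": 0, "hand": 36},
  {"dx": 0, "dy": -0.25, "dz": 0, "wx": 0, "wy": 0, "wz": 0, "hand": 36},
  {"dx": 0, "dy": -0.35, "dz": 0, "wx": 0, "wy": 0, "wz": 0, "hand": 36},
  {"dx": 0, "dy": -0.45, "dz": 0, "wx": 0, "wy": 0, "wz": 0, "hand": 36},
  {"dx": 0, "dy": -0.55, "dz": 0, "wx": 0, "wy": 0, "wz": 0, "hand": 36},
  {"dx": 0, "dy": -0.65, "dz": 0, "wx": 0, "wy": 0, "wz": 0, "hand": 36},
  {"dx": 0, "dy": -0.75, "dz": 0, "wx": 0, "wy": 0, "wz": 0, "hand": 36},
  {"dx": 0, "dy": -0.85, "dz": 0, "wx": 0, "wy": 0, "wz": 0, "hand": 36},
  {"dx": 0, "dy": -0.95, "dz": 0, "wx": 0, "wy": 0, "wz": 0, "hand": 36},
  {"dx": 0, "dy": -1.05, "dz": 0, "wx": 0, "wy": 0, "wz": 0, "hand": 36},
  {"dx": 0, "dy": -1.15, "dz": 0, "wx": 0, "wy": 0, "wz": 0, "hand": 36},
  {"dx": 0, "dy": -1.25, "dz": 0, "wx": 0, "wy": 0, "wz": 0, "hand": 36},
  {"dx": 0, "dy": -1.35, "dz": 0, "wx": 0, "wy": 0, "wz": 0, "hand": 36},
  {"dx": 0, "dy": -1.45, "dz": 0, "wx": 0, "wy": 0, "wz": 0, "hand": 36},
  {"dx": 0, "dy": -1.55, "dz": 0, "wx": 0, "wy": 0, "wz": 0, "hand": 36},
  {"dx": 0, "dy": -1.65, "dz": 0, "wx": 0, "wy": 0, "wz": 0, "hand": 36},
  {"dx": 0, "dy": -1.75, "dz": 0, "wx": 0, "wy": 0, "wz": 0, "hand": 36},
  {"dx": 0, "dy": -1.8, "dz": 0, "wx": 0, "wy": 0, "wz": 0, "hand": 36},
  {"dx": 0, "dy": -1.8, "dz": 0, "wx": 0, "wy": 0, "wz": 0, "hand": 36},
])

```text
clock: 5.75
eef_pos: [0.5465, -0.1594, 0.0792]
tool_rot: [0.741, 0.671, -0.0, -0.0]
ft_force: [4.3, 0.5, 2.0]
grip_width: 0.0354
grasp_force: 1.9
```

```bash
python3 - <<'E'
from h import *
o=bot.get_obs(); im=bot.camera('side'); cv2.imwrite('pics/s4.png',cv2.resize(im[220:420,150:450,::-1],None,fx=2.5,fy=2.5))
print(o['clock'],o['eef_pos'],o['ft_force'])
E
```

```text
5.75 [ 0.54648661 -0.15936594  0.07919751] [4.28835814 0.51720125 1.98484892]
```

View pics/s4.png

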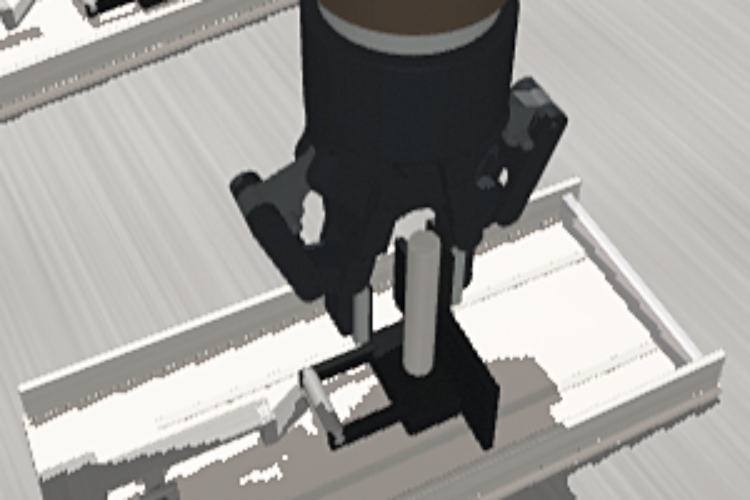

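```bash
python3 - <<'E'
from h import *
o=bot.get_obs();M=R.from_quat(o['tool_rot']).as_matrix()
p=atz('side',320,315.2,.108);q=atz('side',397,288,.108)
print(p,q,'travel',np.linalg.norm(p-q),'angle',np.degrees(np.arctan2(*(q-p)[1::-1])),M.T@(p-o['eef_pos']))
E
```

```text
[ 0.5606837  -0.15952174  0.108     ] [ 0.65495593 -0.17150751  0.108     ] travel 0.0950311107101335 angle -7.245711620781253 [ 0.00129253  0.0138807  -0.02882706]
```

drive_tool([
  {"dx": 0, "dy": -0.05, "dz": 0, "wx": 0, "wy": 0, "wz": 0, "hand": 36},
  {"dx": 0, "dy": -0.1, "dz": 0, "wx": 0, "wy": 0, "wz": 0, "hand": 36},
  {"dx": 0, "dy": -0.15, "dz": 0, "wx": 0, "wy": 0, "wz": 0, "hand": 36},
  {"dx": 0, "dy": -0.2, "dz": 0, "wx": 0, "wy": 0, "wz": 0, "hand": 36},
  {"dx": 0, "dy": -0.25, "dz": 0, "wx": 0, "wy": 0, "wz": 0, "hand": 36},
  {"dx": 0, "dy": -0.3, "dz": 0, "wx": 0, "wy": 0, "wz": 0, "hand": 36},
  {"dx": 0, "dy": -0.35, "dz": 0, "wx": 0, "wy": 0, "wz": 0, "hand": 36},
  {"dx": 0, "dy": -0.4, "dz": 0, "wx": 0, "wy": 0, "wz": 0, "hand": 36},
  {"dx": 0, "dy": -0.45, "dz": 0, "wx": 0, "wy": 0, "wz": 0, "hand": 36},
  {"dx": 0, "dy": -0.5, "dz": 0, "wx": 0, "wy": 0, "wz": 0, "hand": 36},
  {"dx": 0, "dy": -0.55, "dz": 0, "wx": 0, "wy": 0, "wz": 0, "hand": 36},
  {"dx": 0, "dy": -0.6, "dz": 0, "wx": 0, "wy": 0, "wz": 0, "hand": 36},
  {"dx": 0, "dy": -0.64, "dz": 0, "wx": 0, "wy": 0, "wz": 0, "hand": 36},
  {"dx": 0, "dy": -0.68, "dz": 0, "wx": 0, "wy": 0, "wz": 0, "hand": 36},
  {"dx": 0, "dy": -0.72, "dz": 0, "wx": 0, "wy": 0, "wz": 0, "hand": 36},
  {"dx": 0, "dy": -0.76, "dz": 0, "wx": 0, "wy": 0, "wz": 0, "hand": 36},
  {"dx": 0, "dy": -0.79, "dz": 0, "wx": 0, "wy": 0, "wz": 0, "hand": 36},
  {"dx": 0, "dy": -0.79, "dz": 0, "wx": 0, "wy": 0, "wz": 0, "hand": 36},
])

```text
clock: 7.6
eef_pos: [0.508, -0.1554, 0.0792]
tool_rot: [0.741, 0.671, 0.0, -0.0]
ft_force: [5.0, 1.9, 1.5]
grip_width: 0.0358
grasp_force: 2.3
```

```bash
python3 - <<'E'
from h import *
o=bot.get_obs(); im=bot.camera('side'); cv2.imwrite('pics/s5.png',cv2.resize(im[220:420,150:450,::-1],None,fx=2.5,fy=2.5))
print(o['clock'],o['eef_pos'],o['ft_force'])
E
```

```text
7.6 [ 0.50801804 -0.15543128  0.07915419] [4.99070795 1.88531973 1.54746302]
```

View pics/s5.png

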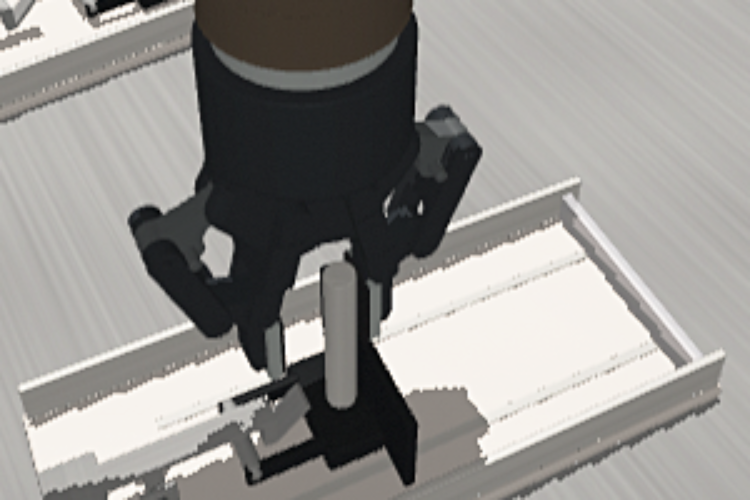

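The post is near the rear, and the pin frame has passed under the catch's nose. I'll feel for the rear stop in small steps to get a sure reference.

drive_tool([
  {"dx": 0, "dy": -0.02, "dz": 0, "wx": 0, "wy": 0, "wz": 0, "hand": 36},
  {"dx": 0, "dy": -0.04, "dz": 0, "wx": 0, "wy": 0, "wz": 0, "hand": 36},
  {"dx": 0, "dy": -0.04, "dz": 0, "wx": 0, "wy": 0, "wz": 0, "hand": 36},
])

```text
clock: 7.95
eef_pos: [0.5062, -0.1553, 0.0792]
tool_rot: [0.741, 0.672, 0.0, 0.0]
ft_force: [5.8, 2.4, 2.2]
grip_width: 0.0363
grasp_force: 2.4
```

drive_tool([
  {"dx": 0, "dy": -0.02, "dz": 0, "wx": 0, "wy": 0, "wz": 0, "hand": 36},
  {"dx": 0, "dy": -0.02, "dz": 0, "wx": 0, "wy": 0, "wz": 0, "hand": 36},
])

```text
clock: 8.15
eef_pos: [0.5052, -0.1551, 0.0792]
tool_rot: [0.741, 0.672, 0.0, 0.0]
ft_force: [5.0, 1.1, 1.6]
grip_width: 0.0359
grasp_force: 2.5
```

drive_tool([
  {"dx": 0, "dy": -0.02, "dz": 0, "wx": 0, "wy": 0, "wz": 0, "hand": 36},
  {"dx": 0, "dy": -0.02, "dz": 0, "wx": 0, "wy": 0, "wz": 0, "hand": 36},
])

```text
clock: 8.35
eef_pos: [0.5042, -0.1551, 0.0792]
tool_rot: [0.741, 0.672, 0.0, -0.0]
ft_force: [5.1, 1.9, 1.0]
grip_width: 0.0358
grasp_force: 2.5
```

drive_tool([
  {"dx": 0, "dy": -0.02, "dz": 0, "wx": 0, "wy": 0, "wz": 0, "hand": 36},
  {"dx": 0, "dy": -0.02, "dz": 0, "wx": 0, "wy": 0, "wz": 0, "hand": 36},
])

```text
clock: 8.55
eef_pos: [0.5038, -0.155, 0.0792]
tool_rot: [0.741, 0.672, 0.001, 0.0]
ft_force: [6.6, 2.5, -0.5]
grip_width: 0.0359
grasp_force: 3.2
```

The tool stopped and the force rose, so the rear stop (0.139) is at TCP x ≈ 0.504. I'll ease forward slowly; hooking is expected at x ≈ 0.513.

drive_tool([
  {"dx": 0, "dy": 0.02, "dz": 0, "wx": 0, "wy": 0, "wz": 0, "hand": 36},
  {"dx": 0, "dy": 0.04, "dz": 0, "wx": 0, "wy": 0, "wz": 0, "hand": 36},
  {"dx": 0, "dy": 0.06, "dz": 0, "wx": 0, "wy": 0, "wz": 0, "hand": 36},
  {"dx": 0, "dy": 0.08, "dz": 0, "wx": 0, "wy": 0, "wz": 0, "hand": 36},
  {"dx": 0, "dy": 0.1, "dz": 0, "wx": 0, "wy": 0, "wz": 0, "hand": 36},
  {"dx": 0, "dy": 0.12, "dz": 0, "wx": 0, "wy": 0, "wz": 0, "hand": 36},
  {"dx": 0, "dy": 0.14, "dz": 0, "wx": 0, "wy": 0, "wz": 0, "hand": 36},
  {"dx": 0, "dy": 0.15, "dz": 0, "wx": 0, "wy": 0, "wz": 0, "hand": 36},
  {"dx": 0, "dy": 0.15, "dz": 0, "wx": 0, "wy": 0, "wz": 0, "hand": 36},
])

```text
clock: 9.45
eef_pos: [0.5107, -0.1557, 0.0792]
tool_rot: [0.741, 0.672, 0.0, -0.0]
ft_force: [5.5, 3.0, 1.9]
grip_width: 0.036
grasp_force: 2.4
```

drive_tool([
  {"dx": 0, "dy": 0.008, "dz": 0, "wx": 0, "wy": 0, "wz": 0, "hand": 36},
  {"dx": 0, "dy": 0.016, "dz": 0, "wx": 0, "wy": 0, "wz": 0, "hand": 36},
  {"dx": 0, "dy": 0.024, "dz": 0, "wx": 0, "wy": 0, "wz": 0, "hand": 36},
  {"dx": 0, "dy": 0.032, "dz": 0, "wx": 0, "wy": 0, "wz": 0, "hand": 36},
  {"dx": 0, "dy": 0.04, "dz": 0, "wx": 0, "wy": 0, "wz": 0, "hand": 36},
  {"dx": 0, "dy": 0.048, "dz": 0, "wx": 0, "wy": 0, "wz": 0, "hand": 36},
  {"dx": 0, "dy": 0.056, "dz": 0, "wx": 0, "wy": 0, "wz": 0, "hand": 36},
  {"dx": 0, "dy": 0.06, "dz": 0, "wx": 0, "wy": 0, "wz": 0, "hand": 36},
  {"dx": 0, "dy": 0.06, "dz": 0, "wx": 0, "wy": 0, "wz": 0, "hand": 36},
])

```text
clock: 10.35
eef_pos: [0.5129, -0.1562, 0.079]
tool_rot: [0.741, 0.671, -0.0, -0.0]
ft_force: [3.8, 1.1, 1.8]
grip_width: 0.0359
grasp_force: 1.7
```

drive_tool([
  {"dx": 0, "dy": 0.006, "dz": 0, "wx": 0, "wy": 0, "wz": 0, "hand": 36},
  {"dx": 0, "dy": 0.012, "dz": 0, "wx": 0, "wy": 0, "wz": 0, "hand": 36},
  {"dx": 0, "dy": 0.018, "dz": 0, "wx": 0, "wy": 0, "wz": 0, "hand": 36},
  {"dx": 0, "dy": 0.024, "dz": 0, "wx": 0, "wy": 0, "wz": 0, "hand": 36},
  {"dx": 0, "dy": 0.03, "dz": 0, "wx": 0, "wy": 0, "wz": 0, "hand": 36},
  {"dx": 0, "dy": 0.03, "dz": 0, "wx": 0, "wy": 0, "wz": 0, "hand": 36},
])

```text
clock: 10.95
eef_pos: [0.514, -0.1563, 0.0788]
tool_rot: [0.741, 0.671, -0.001, -0.001]
ft_force: [1.1, -0.8, -0.5]
grip_width: 0.0365
grasp_force: 0.0
```

The contact force is gone at the hook position, so it is hooked. I'll move to mid-gap, then straight up.

drive_tool([
  {"dx": 0, "dy": 0.02, "dz": 0, "wx": 0, "wy": 0, "wz": 0, "hand": 36},
  {"dx": 0, "dy": 0.05, "dz": 0, "wx": 0, "wy": 0, "wz": 0, "hand": 36},
  {"dx": 0, "dy": 0.09, "dz": 0, "wx": 0, "wy": 0, "wz": 0, "hand": 36},
  {"dx": 0, "dy": 0.13, "dz": 0, "wx": 0, "wy": 0, "wz": 0, "hand": 36},
  {"dx": 0, "dy": 0.17, "dz": 0, "wx": 0, "wy": 0, "wz": 0, "hand": 36},
  {"dx": 0, "dy": 0.2, "dz": 0, "wx": 0, "wy": 0, "wz": 0, "hand": 36},
  {"dx": 0, "dy": 0.2, "dz": 0, "wx": 0, "wy": 0, "wz": 0, "hand": 36},
])

```text
clock: 11.65
eef_pos: [0.525, -0.1573, 0.0793]
tool_rot: [0.741, 0.671, 0.0, 0.0]
ft_force: [0.4, 0.0, -0.6]
grip_width: 0.0362
grasp_force: 0.0
```

drive_tool([
  {"dx": 0, "dy": 0, "dz": -0.2, "wx": 0, "wy": 0, "wz": 0, "hand": 36},
  {"dx": 0, "dy": 0, "dz": -0.5, "wx": 0, "wy": 0, "wz": 0, "hand": 36},
  {"dx": 0, "dy": 0, "dz": -0.9, "wx": 0, "wy": 0, "wz": 0, "hand": 36},
  {"dx": 0, "dy": 0, "dz": -1.4, "wx": 0, "wy": 0, "wz": 0, "hand": 36},
  {"dx": 0, "dy": 0, "dz": -2, "wx": 0, "wy": 0, "wz": 0, "hand": 36},
  {"dx": 0, "dy": 0, "dz": -2.6, "wx": 0, "wy": 0, "wz": 0, "hand": 36},
  {"dx": 0, "dy": 0, "dz": -3, "wx": 0, "wy": 0, "wz": 0, "hand": 36},
  {"dx": 0, "dy": 0, "dz": -3, "wx": 0, "wy": 0, "wz": 0, "hand": 36},
  {"dx": 0, "dy": 0, "dz": -3, "wx": 0, "wy": 0, "wz": 0, "hand": 36},
])

```text
clock: 12.55
eef_pos: [0.5248, -0.1573, 0.2298]
tool_rot: [0.741, 0.671, 0.0, 0.001]
ft_force: [-0.1, -0.2, 0.3]
grip_width: 0.036
grasp_force: 0.0
```

```bash
python3 - <<'E'
from h import *
o=bot.get_obs(); im=bot.camera('side'); cv2.imwrite('pics/s6.png',im[:,:,::-1])
print(o['clock'],o['eef_pos'],o['ft_force'],o['joint_vel'].round(3))
E
```

```text
12.55 [ 0.5247541  -0.15728188  0.22982536] [-0.06980433 -0.16331789  0.28406198] [-0.001  0.025 -0.038 -0.007  0.     0.   ]
```

View pics/s6.png

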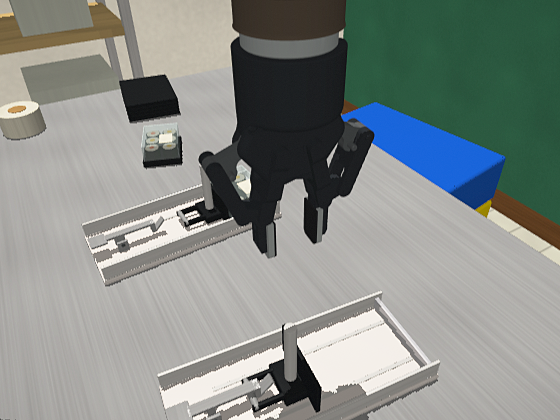

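The pusher stays hooked at the rear, with the post top at (290,325). The gripper is clear, and the stocked lane's post and pusher look unchanged; its pack is partly hidden behind the arm.

```bash
python3 -c "
from workcell import bot
print(bot.job_done())"
```

```text
the job is handed in; nothing more can be done
None
```

The empty lane's pusher was drawn to its rear stop, eased onto the catch and left hooked there with the gripper clear, and the job was handed in at about 12.6 s; the arm never went near the stocked lane.

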